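# Find the concealed catch of the medicine box

## Robot

A 7-joint arm with a two-finger parallel gripper is mounted at the origin on a cart in front of the work surface, level with it; the furniture and walls round the work are solid. World frame = base frame: x ahead of the robot, y to its left, z up, the work surface at z = 0. Lengths are in m, angles in rad, forces in N, time in s.
With the tool pointing down it reaches from about 0.35 to 0.9 m from the base axis. Payload 8.1 kg.
Tool frame: the origin (TCP) lies between the finger pads; the fingertips stand 8 mm ahead of it and the grasp point (between the pads) lies 11 mm behind it (tips_ahead is the distance from the TCP to the fingertips, in m); z points along the fingers, y is the line along which they close (so a half turn about z gives the same grasp; the last joint's range is limited). The gripper opens to 92 mm and grips with 3 to 60 N. Pads are 19 mm wide; open, the fingers measure 130 mm over their backs; the gripper's body (75 mm by 190 mm) begins 47 mm behind the grasp point.
Start: joints at [-0.103, 0.434, 0.025, 1.573, -0.012, 1.134, -0.075], TCP at [0.625, -0, 0.235] pointing down, gripper open.
Joint ranges: [-2.62, 2.62], [-0.44, 2.09], [-1.27, 1.32], [0.08, 2.57], [-1.32, 4.46], [0.12, 2], [-2.74, 2.74]. Speed limits (rad/s): [2.22, 2.22, 3.01, 3.01, 3.14, 3.14, 3.14].

## Interface

Orientations are given as a unit quaternion [w, x, y, z].
In Python, from cell import get_obs, camera, camera_params, finish_job, spot_in, masks_of, tips_ahead gives the robot as it stands.
- The arm moves only by the tool move_arm, never from a script. Its argument "targets" is a list of rows, each a list of 7 numbers: the shift along the tool's x, y, z in mm, then the turn, a rotation vector about the tool's x, y, z in rad, then the finger opening in mm, from 0 to 91.8. A call has 1 to 12 rows; each row shifts and turns the commanded pose from where the row before left it, along the tool's axes as they then stand; what a row does not reach is not made up. A row lasts 1/10 s, in which the tool goes at most 50 mm and 8.59 degrees, less where a joint would pass 70% of its speed; a pose out of reach is approached as far as the arm can. A call with a gripper value outside its range is refused whole. The fingers move at their own pace and stop on an object; "grip_force" is the grip in N (left out, the last holds). Time passes only in rows, so rows that do not move let the fingers close. It gives the time, the measured TCP pose, the force, the opening and the grip force at its end, in the units of the state.
- get_obs(): the state, without advancing time (a new reading comes with each control period).
- camera(name): name is "scene" or "side" or "wrist"; returns the picture (480x640x3 uint8, red, green, blue); there is no depth.
- camera_params(name): a dict with "intrinsics" (3x3 intrinsics, pixels), "k1" (the pictures are not rectified: a ray, as slopes to the right and down, at radius r is drawn at 1 + k1 r^2 times it, then the intrinsics apply), "rvec" (rotation vector, rad) and "tvec" (3), from world to camera coordinates, as OpenCV has them. Camera axes: x right, y down, z forward; pixel columns grow to the right and rows downward; lengths in m; the calibration is good to about 2 mm. A picture is of the moment at which its call begins: read the wrist's pose just before it. camera_params takes no time and is no camera call; for the wrist camera it gives the pose at the moment of the call.
- finish_job(): hands the job in; it is judged then, once.
Trained networks look in the newest picture that a camera, given by its name, has taken for a name from the list of things; names that differ only in an ending like _2 or _b are one class to them, and where a whole thing is asked for, a point or a joint stands for the part that bears it (a point fixed in the world has none). Each returns a list of dicts, best first, with "score" (0 to 1); they miss things now and then, are a little off and sometimes report something else, mostly with a low value. They report only what shows in the picture. A call takes as long as a camera call.
- spot_in(camera, target): "at" ([column, row] in pixels, amid what is visible of it).
- masks_of(camera, target): "mask" (480x640 bool, what is visible of it) and "at" ([column, row] in pixels, amid what is visible of it).
The state is a dict: "t": time; "joints": joint angles; "joint_vel": joint speeds; "effort": joint torques, N m; "tool_pos": TCP position; "orientation": TCP orientation; "ft_force": force on the tool from outside, world axes, zero at the start; "ft_torque": the same for the moment, N m; "finger_gap": finger opening in m; "gripper_force": force on a finger pad.
Only numpy, scipy, OpenCV 4.12 (cv2) and the standard library are available. Lean on these libraries where they do the work, as an engineer would, in place of code of your own. Each camera call takes 0.05 s, during which the arm holds its last target. There are 200 camera calls.

## Task

The drawer of the wooden medicine box has no handle: one of the five alike tiles in its lid is a concealed catch, sitting slightly lower than the others and giving under a finger. Feel along the tiles with the closed fingertips, press the one that gives right in so that the drawer springs open by itself, then take the hand away. Pick nothing up, and leave the things on and around the box standing where they are.

Things in the scene. Friction and masses are not known exactly. Their poses are not given: they have to be found in the camera images.
- medicine_box: wooden box fixed to the worktop, 130 mm deep (its x), 284 mm wide (its y), 85 mm high; origin under the centre of its underside, z up. Its front (-x) faces the robot, turned up to 0.25 rad, and carries a drawer front without a handle. Its lid has, near the front edge, one row along y of five square tiles of the same wood, and behind the row a plain ledge 65 mm deep on which small things lie.
- slot_1 (a point): centre of tile place 1 of 5 (1 at the box's +y end, 5 at its -y end, 52 mm apart), at the height of the lid's upper face, 85 mm above the worktop. The tile is 50 mm square with 2 mm gaps round it. Four of the tiles are rigid and flush with the lid; the fifth is the catch, at any of the five places: its face lies 2 mm below the lid's
- slot_2 (a point): centre of tile place 2 of 5 (1 at the box's +y end, 5 at its -y end, 52 mm apart), at the height of the lid's upper face, 85 mm above the worktop. The tile is 50 mm square with 2 mm gaps round it. Four of the tiles are rigid and flush with the lid; the fifth is the catch, at any of the five places: its face lies 2 mm below the lid's
- slot_3 (a point): centre of tile place 3 of 5 (1 at the box's +y end, 5 at its -y end, 52 mm apart), at the height of the lid's upper face, 85 mm above the worktop. The tile is 50 mm square with 2 mm gaps round it. Four of the tiles are rigid and flush with the lid; the fifth is the catch, at any of the five places: its face lies 2 mm below the lid's
- slot_4 (a point): centre of tile place 4 of 5 (1 at the box's +y end, 5 at its -y end, 52 mm apart), at the height of the lid's upper face, 85 mm above the worktop. The tile is 50 mm square with 2 mm gaps round it. Four of the tiles are rigid and flush with the lid; the fifth is the catch, at any of the five places: its face lies 2 mm below the lid's
- slot_5 (a point): centre of tile place 5 of 5 (1 at the box's +y end, 5 at its -y end, 52 mm apart), at the height of the lid's upper face, 85 mm above the worktop. The tile is 50 mm square with 2 mm gaps round it. Four of the tiles are rigid and flush with the lid; the fifth is the catch, at any of the five places: its face lies 2 mm below the lid's
- catch (a joint): travel of the concealed catch tile straight down: 0 at rest, 0.006 m fully in. Spring: it begins to move at about 1.2 N and is fully in at about 4 to 5 N; it lets the drawer go about 4 mm in and comes back up when let go. This value does not tell at which place it is.
- drawer (a joint): how far the drawer has come out of the box towards the robot (the box's -x): 0 shut and latched, 0.045 m sprung fully open. Its own spring drives it out within about half a second once the catch is pressed, and it stays out; it passes below the lid, over the worktop.
- match_box: small match box, 36x53x15 mm, loose, lying on the plain ledge of the medicine box behind the tiles; origin at the centre of its underside
- candle: tea light in a metal cup, 38 mm across, 15 mm high, loose, on the same ledge; origin at the centre of its underside
- pill_tub: white tablet tub with a screw cap, 35 mm across, 78 mm high, loose, standing close by the left end (+y) of the medicine box; origin at the centre of its underside
- mug: mug with a handle, 83x117 mm, 94 mm high, loose, standing near the front edge of the worktop, right (-y) of the medicine box; origin at the centre of its underside
- spice_jar: spice jar, 45 mm across, 100 mm high, loose, standing behind the medicine box; origin at the centre of its underside

How it is judged:
On the way:
1. the catch tile is pressed in, at least 3.5 mm (value of joint catch above 0.0035 m), for 0.05 s.
At the end, for the whole second after the job is handed in: the drawer stands sprung open by at least 35 mm, the catch has come back up (less than 2 mm in), and each of the five loose things is within 30 mm of where it stood (value of joint drawer above 0.035 m and value of joint catch below 0.002 m and distance of each of match_box, candle, pill_tub, mug, spice_jar from where it was at the start of the episode below 0.03 m); the robot touches nothing.
It fails at once if one of the five loose things is shifted by more than 30 mm, lifted or knocked over (distance of any of match_box, candle, pill_tub, mug, spice_jar from where it was at the start of the episode above 0.03 m or angle between any of match_box, candle, pill_tub, mug, spice_jar's own z axis and vertical above 0.5 rad).
It also fails if it takes over 42 s, if anything falls off the work surface, if the arm or the gripper's body presses on something with over 40 N, if the wrist force passes 120 N, or if a joint passes its speed limit or range.

## Working session

There is one attempt and no reset: what is moved stays moved. The work goes in short steps, Python scripts to look and compute and a tool call to move; the robot and the scene stay as the last step left them, time stands still between calls to the robot, and variables do not carry over. Pictures are saved under pics/ and viewed, at most 10 in all, crops included, and the job is handed in when it is done.

Besides the shell and the picture viewer there is one more tool, called after "Request:" as a command line: name --pt "numbers of a row" for each row, then --argument value for the rest. move_arm: Moves the arm, as the interface text tells. Its arguments: {"type":"object","properties":{"targets":{"type":"array"},"grip_force":{"type":"number"}},"required":["targets"]}

```bash
mkdir -p pics; python3 - <<'E'
from cell import *
import cv2,numpy as np
ims=[]
for c in ["scene","side","wrist"]:
    im=camera(c); cv2.imwrite(f"pics/{c}0.png",im[:,:,::-1]); p=camera_params(c); print(c,p)
    for t in ["medicine_box","match_box","candle","pill_tub","mug","spice_jar","slot_1"]:
        try: print(t,[(round(d["score"],2),np.round(d["at"]).tolist()) for d in spot_in(c,t)[:5]])
        except Exception as e: print(t,e)
o=get_obs(); print(o); print(tips_ahead)
E
```

```text
scene {'intrinsics': array([[602.78669328,   0.        , 324.51671524],
       [  0.        , 602.78669328, 235.75514756],
       [  0.        ,   0.        ,   1.        ]]), 'k1': 0.023728950986690887, 'rvec': array([ 0.77286043, -2.37087236,  1.38616678]), 'tvec': array([0.52605002, 0.16414799, 1.13952603])}
medicine_box [(0.69, [308.0, 273.0])]
match_box [(0.86, [265.0, 257.0])]
candle [(0.52, [326.0, 220.0])]
pill_tub [(0.79, [254.0, 308.0])]
mug [(0.86, [449.0, 220.0])]
spice_jar [(0.78, [261.0, 241.0])]
slot_1 [(0.95, [309.0, 274.0])]
side {'intrinsics': array([[605.51821188,   0.        , 317.43067555],
       [  0.        , 605.51821188, 241.95713934],
       [  0.        ,   0.        ,   1.        ]]), 'k1': -0.07275377530551215, 'rvec': array([ 2.03739285,  0.02182838, -0.02776405]), 'tvec': array([-0.54600446,  0.15670935,  1.09801546])}
medicine_box [(0.74, [309.0, 268.0])]
match_box [(0.67, [327.0, 210.0])]
candle [(0.61, [305.0, 266.0]), (0.6, [320.0, 251.0])]
pill_tub [(0.7, [362.0, 248.0]), (0.48, [308.0, 269.0])]
mug [(0.42, [230.0, 316.0])]
spice_jar [(0.7, [361.0
[... 685 characters left out ...]
1209,  0.43448969,  0.02499701,  1.57322537, -0.01160906,
        1.13399867, -0.07509795]), 'joint_vel': array([ 0.00053779,  0.00219793,  0.00078682, -0.00187715, -0.00094094,
       -0.00238082,  0.00110287]), 'effort': array([ 7.87493718e-04, -6.67677927e+01,  9.84367803e-01, -3.14807510e+01,
       -6.07343763e-02,  3.25854239e-02, -1.25170112e-05]), 'tool_pos': array([ 6.24999715e-01, -1.55662284e-05,  2.34738383e-01]), 'orientation': array([8.74215191e-06, 7.07132283e-01, 7.07081278e-01, 8.35426356e-06]), 'ft_force': array([-0.11768983, -1.20475141, -0.19325821]), 'ft_torque': array([ 0.04859567, -0.0177006 , -0.0299619 ]), 'gripper_force': 0.0, 'finger_gap': 0.0914857871601297}
0.008
```

View pics/scene0.png

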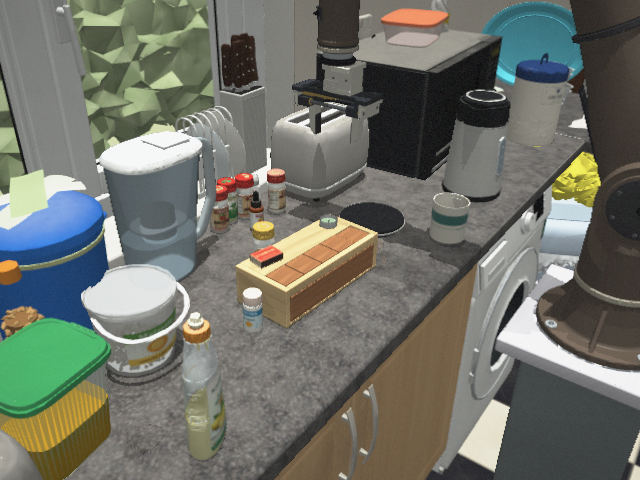

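View pics/wrist0.png

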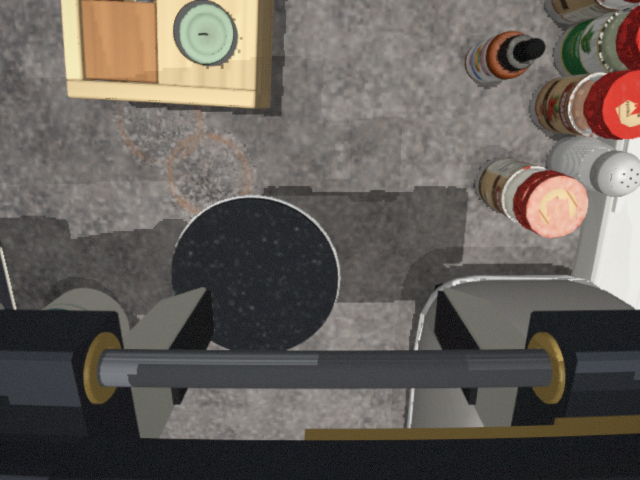

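View pics/side0.png

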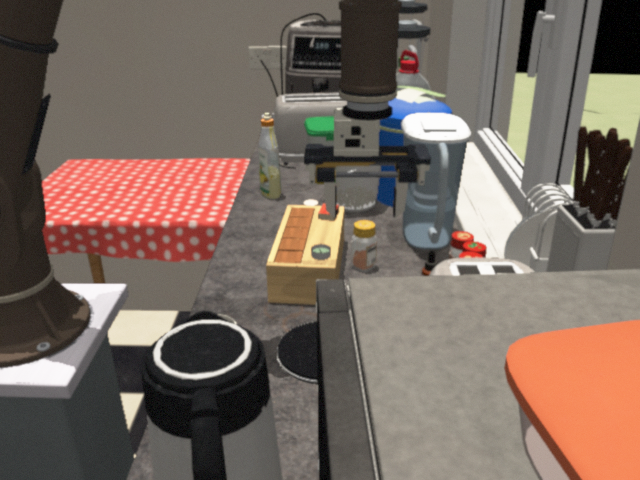

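The scene shows the box with its lid between about (238,262) and (377,230), the match box at (265,257) and the candle at (328,220). The wrist view shows the box's -y end at top left. I'll crop it for the lid corners.

```bash
python3 - <<'E'
import cv2
im=cv2.imread("pics/scene0.png")[205:330,225:390]
cv2.imwrite("pics/crop.png",cv2.resize(im,None,fx=4.7,fy=4.7,interpolation=cv2.INTER_CUBIC))
E
```

```text
(no output)
```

View pics/crop.png

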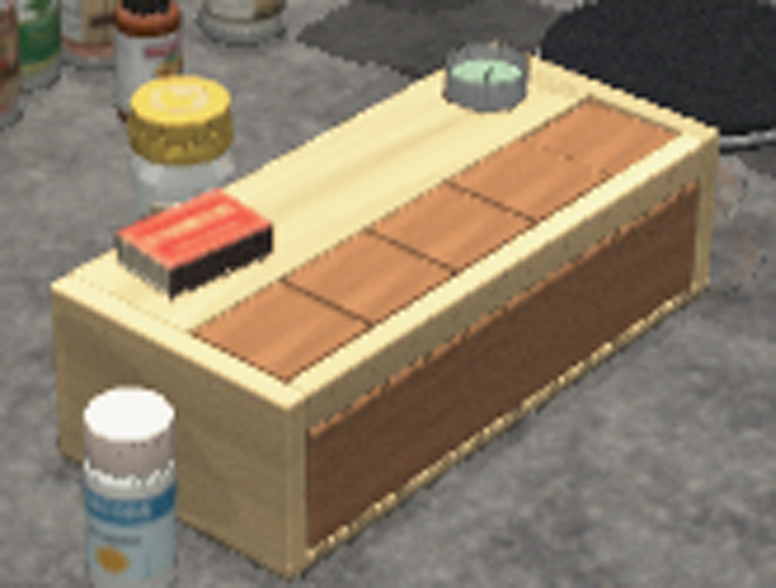

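```bash
python3 - <<'E'
from cell import *
import cv2,numpy as np
from scipy.spatial.transform import Rotation as R
from scipy.optimize import least_squares
p=camera_params("scene");K=p["intrinsics"];M=R.from_rotvec(p["rvec"]).as_matrix();t=p["tvec"]
D=np.array([p["k1"],0,0,0])
def ray(c,z):
    u=cv2.undistortPoints(np.array([[c]],float),K,D)[0,0]
    d=M.T@np.array([*u,1]);o=-M.T@t
    return o+d*(z-o[2])/d[2]
c={"FL":(290,405,.085),"FR":(717,132,.085),"BL":(52,288,.085),"FLb":(293,575,0),"FRb":(707,288,0),"tFL":(287,380,.085),"tFR":(680,132,.085),"tBL":(192,330,.085),"tBR":(592,97,.085)}
W={k:ray((x/4.7+225-.4,y/4.7+205-.4),z) for k,(x,y,z) in c.items()}
for k in W: print(k,W[k].round(4))
B={"FL":(-.065,.142),"FR":(-.065,-.142),"BL":(.065,.142),"FLb":(-.065,.142),"FRb":(-.065,-.142)}
T={"tFL":(-25,130),"tFR":(-25,-130),"tBL":(25,130),"tBR":(25,-130)}
def rot(a):return np.array([[np.cos(a),-np.sin(a)],[np.sin(a),np.cos(a)]])
def f(q):
    r=[]
    for k in W:
        l=np.array(B[k]) if k in B else np.array(T[k])/1000+[q[3],0]
        r+=list(q[:2]+rot(q[2])@l-W[k][:2])
    return r
s=least_squares(f,[.6,.2,0,-.03],loss="soft_l1",f_scale=.003);print(s.x.round(4));print((np.reshape(f(s.x),(-1,2))*1000).round(1).tolist())
q=s.x
for i in range(5): print("slot",i+1,(q[:2]+rot(q[2])@[q[3],.104-.052*i]).round(4))
E
```

```text
FL [0.4649 0.3734 0.085 ]
FR [0.4453 0.0966 0.085 ]
BL [0.5905 0.3672 0.085 ]
FLb [0.4684 0.3684 0.    ]
FRb [0.4474 0.0914 0.    ]
tFL [0.476  0.3612 0.085 ]
tFR [0.4583 0.1066 0.085 ]
tBL [0.5268 0.3567 0.085 ]
tBR [0.5067 0.1034 0.085 ]
[ 0.5205  0.2291 -0.0688 -0.0286]
[[0.5, 1.9], [0.6, -4.7], [4.6, -0.9], [-3.0, 6.8], [-1.5, 0.6], [-0.1, 1.3], [-0.2, -3.4], [-1.0, 2.4], [1.3, -3.8]]
slot 1 [0.4991 0.3349]
slot 2 [0.4955 0.283 ]
slot 3 [0.4919 0.2311]
slot 4 [0.4884 0.1792]
slot 5 [0.4848 0.1273]
```

Request:
move_arm --pt "25 -28 0 0 0 0 0" --pt "25 -28 0 0 0 0 0" --pt "25 -28 0 0 0 0 0" --pt "26 -28 0 0 0 0 0" --pt "26 -28 0 0 0 0 0" --pt "0 0 20 0 0 0.069 0" --pt "0 0 30 0 0 0 0" --pt "0 0 30 0 0 0 0" --pt "0 0 0 0 0 0 0" --pt "0 0 0 0 0 0 0" --grip_force 10

```text
t: 2.2
tool_pos: [0.485, 0.127, 0.1552]
orientation: [-0.0, 0.731, 0.682, -0.0]
ft_force: [0.3, 0.1, 0.5]
finger_gap: 0.0165
gripper_force: 0.0
```

```bash
python3 - <<'E'
from cell import *
import cv2
im=camera("wrist");cv2.imwrite("pics/w1.png",im[:,:,::-1])
im=camera("scene");cv2.imwrite("pics/s1.png",cv2.resize(im[205:330,225:390,::-1],None,fx=4.7,fy=4.7,interpolation=cv2.INTER_CUBIC))
o=get_obs();print(o["tool_pos"],o["ft_force"],o["t"],o["finger_gap"])
E
```

```text
[0.48602404 0.1272725  0.15622366] [ 0.13634495 -0.81955749  1.10708169] 2.3 0.008747373513190158
```

View pics/w1.png

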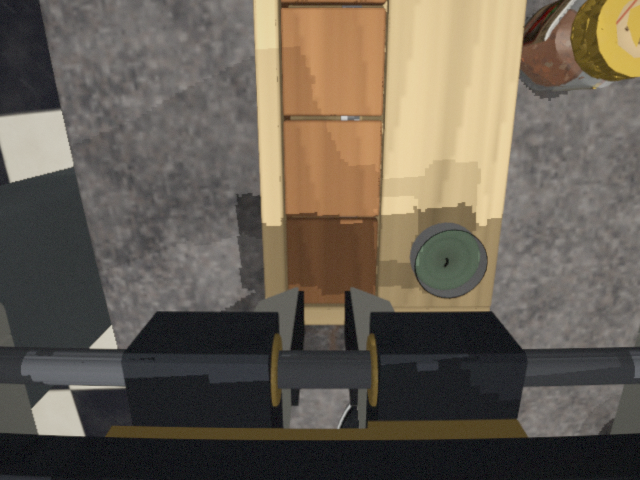

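View pics/s1.png

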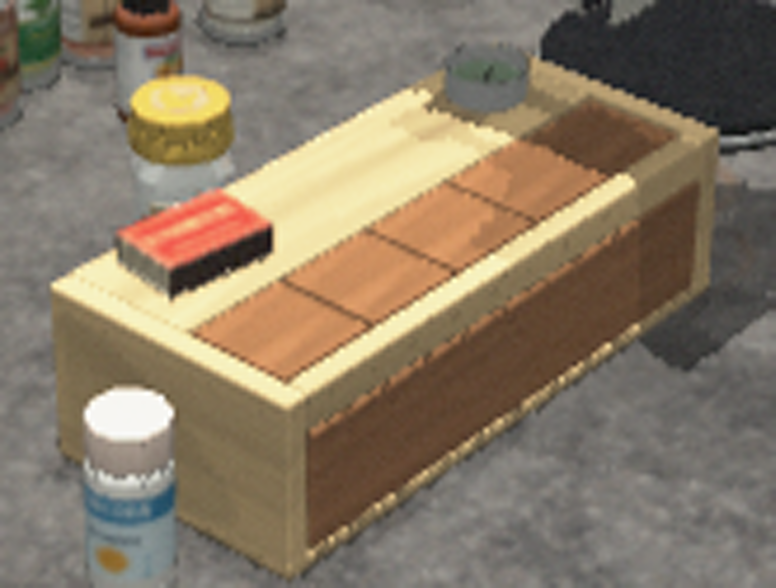

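Request:
move_arm --pt "26 0 0 0 0 0 0" --pt "26 0 0 0 0 0 0" --pt "0 0 20 0 0 0 0" --pt "0 0 20 0 0 0 0" --pt "0 0 14 0 0 0 0" --pt "0 0 0 0 0 0 0" --pt "0 0 0 0 0 0 0" --pt "0 0 0 0 0 0 0"

```text
t: 3.1
tool_pos: [0.4896, 0.1792, 0.1022]
orientation: [0.0, 0.731, 0.682, 0.001]
ft_force: [0.2, 0.6, 0.3]
finger_gap: 0.0004
gripper_force: 0.0
```

```bash
python3 - <<'E'
from cell import *
o=get_obs();print(o["tool_pos"],o["ft_force"],o["t"],o["finger_gap"])
E
```

```text
[0.48959172 0.17922991 0.1021708 ] [0.15669275 0.62784446 0.25410009] 3.1 0.0003983461258659905
```

Request:
move_arm --pt "0 0 3 0 0 0 0" --pt "0 0 2 0 0 0 0" --pt "0 0 1 0 0 0 0" --pt "0 0 1 0 0 0 0" --pt "0 0 0 0 0 0 0"

```text
t: 3.6
tool_pos: [0.4885, 0.1788, 0.0936]
orientation: [-0.0, 0.731, 0.682, -0.0]
ft_force: [-0.8, 0.3, -0.4]
finger_gap: 0.0003
gripper_force: 0.0
```

Request:
move_arm --pt "0 0 1 0 0 0 0" --pt "0 0 0 0 0 0 0"

```text
t: 3.8
tool_pos: [0.4887, 0.1789, 0.0933]
orientation: [0.0, 0.731, 0.682, 0.0]
ft_force: [-1.9, -2.1, 8.5]
finger_gap: 0.0003
gripper_force: 4.4
```

Request:
move_arm --pt "0 0 1 0 0 0 0" --pt "0 0 0 0 0 0 0"

```text
t: 4.0
tool_pos: [0.4887, 0.1789, 0.0932]
orientation: [0.0, 0.731, 0.682, 0.0]
ft_force: [-6.8, -2.3, 20.4]
finger_gap: 0.0004
gripper_force: 10.5
```

Request:
move_arm --pt "0 0 1 0 0 0 0" --pt "0 0 0 0 0 0 0"

```text
t: 4.2
tool_pos: [0.4887, 0.1789, 0.0931]
orientation: [0.0, 0.731, 0.682, 0.0]
ft_force: [-9.8, -4.4, 32.4]
finger_gap: 0.0009
gripper_force: 16.7
```

Tile 4 is rigid: contact came at TCP z = 0.093. Tile 3 next.

Request:
move_arm --pt "0 0 -13 0 0 0 0" --pt "26 0 0 0 0 0 0" --pt "26 0 0 0 0 0 0" --pt "0 0 9 0 0 0 0" --pt "0 0 1 0 0 0 0" --pt "0 0 1 0 0 0 0" --pt "0 0 0 0 0 0 0" --pt "0 0 0 0 0 0 0"

```text
t: 5.0
tool_pos: [0.4923, 0.2313, 0.0933]
orientation: [-0.0, 0.731, 0.682, 0.001]
ft_force: [-1.3, 4.0, 6.4]
finger_gap: 0.0004
gripper_force: 3.2
```

Request:
move_arm --pt "0 0 1 0 0 0 0" --pt "0 0 0 0 0 0 0" --pt "0 0 0 0 0 0 0"

```text
t: 5.3
tool_pos: [0.4924, 0.2313, 0.0933]
orientation: [-0.0, 0.731, 0.682, 0.001]
ft_force: [-5.9, 2.6, 17.1]
finger_gap: 0.0006
gripper_force: 8.8
```

Tile 3 is rigid too. Tile 2 next.

Request:
move_arm --pt "0 0 -12 0 0 0 0" --pt "26 0 0 0 0 0 0" --pt "26 0 0 0 0 0 0" --pt "0 0 9 0 0 0 0" --pt "0 0 1 0 0 0 0" --pt "0 0 1 0 0 0 0" --pt "0 0 0 0 0 0 0" --pt "0 0 0 0 0 0 0"

```text
t: 6.1
tool_pos: [0.4959, 0.282, 0.0934]
orientation: [-0.0, 0.731, 0.682, 0.0]
ft_force: [-0.7, 3.2, 3.8]
finger_gap: 0.0006
gripper_force: 2.6
```

Request:
move_arm --pt "0 0 1 0 0 0 0" --pt "0 0 0 0 0 0 0" --pt "0 0 0 0 0 0 0"

```text
t: 6.4
tool_pos: [0.496, 0.2821, 0.0933]
orientation: [-0.0, 0.731, 0.682, 0.001]
ft_force: [-4.1, 1.2, 15.4]
finger_gap: 0.0008
gripper_force: 7.7
```

Tile 2 is rigid as well. Tile 1 next.

Request:
move_arm --pt "0 0 -12 0 0 0 0" --pt "26 0 0 0 0 0 0" --pt "26 0 0 0 0 0 0" --pt "0 0 9 0 0 0 0" --pt "0 0 1 0 0 0 0" --pt "0 0 1 0 0 0 0" --pt "0 0 0 0 0 0 0" --pt "0 0 0 0 0 0 0"

```text
t: 7.2
tool_pos: [0.4996, 0.3335, 0.0934]
orientation: [0.0, 0.732, 0.682, 0.0]
ft_force: [-2.3, 1.9, 6.6]
finger_gap: 0.0003
gripper_force: 3.0
```

Request:
move_arm --pt "0 0 1 0 0 0 0" --pt "0 0 0 0 0 0 0" --pt "0 0 0 0 0 0 0"

```text
t: 7.5
tool_pos: [0.4996, 0.3335, 0.0933]
orientation: [0.0, 0.731, 0.682, 0.0]
ft_force: [-4.2, -0.1, 14.8]
finger_gap: 0.0007
gripper_force: 7.8
```

Tile 1 is rigid, so the catch must be tile 5. I'll go back along the row, above the lid.

Request:
move_arm --pt "0 0 -20 0 0 0 0" --pt "-41 0 0 0 0 0 0" --pt "-41 0 0 0 0 0 0" --pt "-41 0 0 0 0 0 0" --pt "-41 0 0 0 0 0 0" --pt "-42 0 0 0 0 0 0" --pt "0 0 0 0 0 0 0" --pt "0 0 15 0 0 0 0" --pt "0 0 3 0 0 0 0" --pt "0 0 1 0 0 0 0" --pt "0 0 0 0 0 0 0" --pt "0 0 0 0 0 0 0"

```text
t: 8.7
tool_pos: [0.4853, 0.1292, 0.093]
orientation: [0.0, 0.731, 0.682, 0.0]
ft_force: [-0.2, 0.6, -0.7]
finger_gap: 0.0007
gripper_force: 0.0
```

Request:
move_arm --pt "0 0 1 0 0 0 0" --pt "0 0 0 0 0 0 0" --pt "0 0 0 0 0 0 0"

```text
t: 9.0
tool_pos: [0.4852, 0.129, 0.0918]
orientation: [0.0, 0.731, 0.682, 0.0]
ft_force: [-0.4, -1.0, -0.6]
finger_gap: 0.0007
gripper_force: 0.0
```

Nothing touched yet at 0.0918, so this is the lower tile. Pressing in.

Request:
move_arm --pt "0 0 1 0 0 0 0" --pt "0 0 1 0 0 0 0" --pt "0 0 1 0 0 0 0" --pt "0 0 1 0 0 0 0" --pt "0 0 1 0 0 0 0" --pt "0 0 1 0 0 0 0" --pt "0 0 0 0 0 0 0"

```text
t: 9.7
tool_pos: [0.4853, 0.1291, 0.0857]
orientation: [0.0, 0.731, 0.682, 0.0]
ft_force: [0.6, 0.9, 2.9]
finger_gap: 0.0006
gripper_force: 1.4
```

Request:
move_arm --pt "0 0 1 0 0 0 0" --pt "0 0 0 0 0 0 0" --pt "0 0 0 0 0 0 0"

```text
t: 10.0
tool_pos: [0.4854, 0.1291, 0.0852]
orientation: [0.0, 0.731, 0.682, 0.0]
ft_force: [-0.8, -0.4, 10.1]
finger_gap: 0.0004
gripper_force: 4.6
```

It gave about 6 mm and is fully in. Now I'll take the hand away and look.

Request:
move_arm --pt "0 0 0 0 0 0 0" --pt "0 0 -15 0 0 0 0" --pt "0 0 -40 0 0 0 0" --pt "0 0 -45 0 0 0 0" --pt "0 0 -45 0 0 0 0" --pt "0 0 0 0 0 0 0" --pt "0 0 0 0 0 0 0" --pt "0 0 0 0 0 0 0" --pt "0 0 0 0 0 0 0"

```text
t: 10.9
tool_pos: [0.4843, 0.1286, 0.2283]
orientation: [-0.001, 0.731, 0.682, -0.001]
ft_force: [-1.2, -0.1, -1.3]
finger_gap: 0.0004
gripper_force: 0.0
```

```bash
python3 - <<'E'
from cell import *
import cv2
im=camera("scene");cv2.imwrite("pics/s2.png",cv2.resize(im[190:340,220:420,::-1],None,fx=3.8,fy=3.8,interpolation=cv2.INTER_CUBIC))
o=get_obs();print(o["tool_pos"],o["ft_force"],o["t"])
E
```

```text
[0.48437351 0.12867199 0.22837743] [ 1.21949882  0.61832485 -0.79293131] 10.95
```

View pics/s2.png

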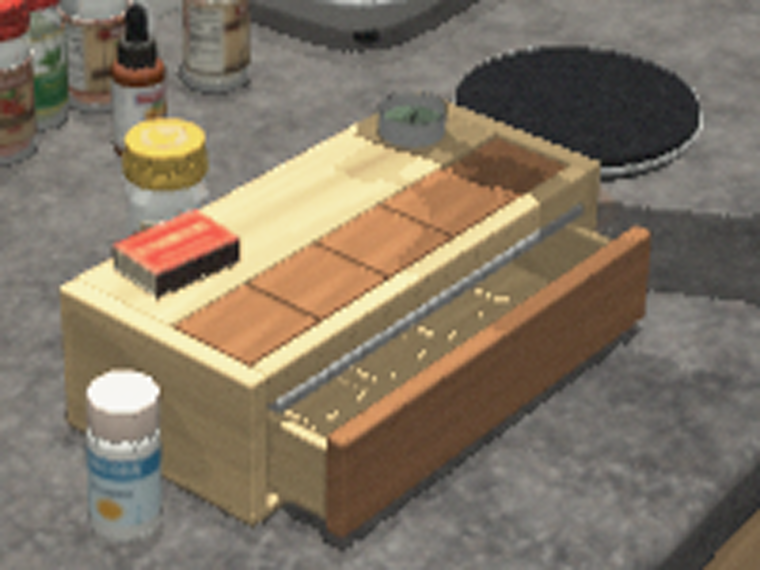

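The drawer is sprung fully open, with its front from about (330,490) to (648,270). The match box, candle, tub and jar have not moved, and the hand is clear.

```bash
python3 -c "from cell import *; print(finish_job())"
```

```text
the job is handed in; nothing more can be done
None
```

The catch was tile 5; I pressed it fully in, the drawer sprang open, the hand is clear with no loose thing seen to shift (the mug was outside the last picture), and the job is handed in.

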